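# Reload the blue tool rack in reverse order

### The arm

A 6-joint arm with a two-finger parallel gripper is mounted at the origin on the work surface. World frame = base frame: x ahead of the robot, y to its left, z up, the work surface at z = 0. Lengths are in m, angles in rad, forces in N, time in s.
With the tool pointing down it reaches from about 0.35 to 1 m from the base axis. Payload 7.1 kg.
Tool frame: the origin (TCP) lies between the finger pads; the fingertips stand 22 mm ahead of it and the grasp point (between the pads) lies 3 mm ahead of it; z points along the fingers, y is the line along which they close (so a half turn about z gives the same grasp; the last joint's range is limited). The gripper opens to 85 mm and grips with 20 to 120 N. Pads are 22 mm wide; open, the fingers measure 114 mm over their backs; the gripper's body (76 mm by 85 mm) begins 54 mm behind the grasp point. The pads swing forward as they close: fully open they stand 13 mm farther back than shut.
Start: joints at [1.174, 0.423, 1.63, -0, 1.089, -0.019], TCP at [0.231, 0.581, 0.216] pointing down, gripper open.
Joint ranges: [-3, 3], [-0.9, 2.11], [0.09, 2.58], [-1.31, 4.45], [0.11, 2.69], [-2.54, 2.54]. Speed limits (rad/s): [2.39, 2.39, 3.01, 3.14, 3.14, 3.14].

### API

Orientations are given as a rotation vector (axis times angle).
In Python, from rig import manip gives the robot as it stands. The module is installed in compiled form; this text tells all that it offers. Calls block until the motion is done:
- manip.move_to(position, orientation): joint-space move of the TCP to a pose.
- manip.servo_line(position, orientation=None, rate=0.15): straight line of the TCP; orientation=None keeps the orientation; rate is the mean speed in m/s.
- manip.set_joints(angles): joint-space move.
- manip.command_gripper(opening, f_grip=None): finger opening in m; f_grip is the grip in N (None keeps the last); returns when the fingers have stopped.
- manip.hold(seconds).
- manip.solve_ik(position, orientation): joint angles nearest the present ones, or None.
- manip.camera(name): name is "scene" or "top"; returns a dict with "image" (400x640x3 uint8, red, green, blue), "fx", "fy", "cx", "cy" (pixels), "k1" (the pictures are not rectified: a ray, as slopes to the right and down, at radius r is drawn at 1 + k1 r^2 times it, then the intrinsics apply), "cam_to_world" (4x4, takes a point from camera to world coordinates). Camera axes: x right, y down, z forward; pixel columns grow to the right and rows downward; lengths in m; the calibration is good to about 2 mm. A picture is of the moment at which its call begins. There is no depth.
A pose or a line that the arm cannot do raises manip.IKError and nothing moves.
- manip.sign_off(): hands the job in; it is judged then, once.
Readings, each from a call of its own:
- manip.get_time(): time.
- manip.get_joint_positions(): joint angles.
- manip.get_joint_vel(): joint speeds.
- manip.get_tau(): joint torques, N m.
- manip.get_position(): TCP position.
- manip.get_ee_rot(): TCP orientation.
- manip.get_contact_force(): force on the tool from outside, world axes, zero at the start.
- manip.get_torque(): the same for the moment, N m.
- manip.get_width(): finger opening in m.
- manip.get_grip_force(): force on a finger pad.
Only numpy, scipy, OpenCV 4.12 (cv2) and the standard library are available. Lean on these libraries where they do the work, as an engineer would, in place of code of your own. Each camera call takes 0.05 s, during which the arm holds its last target. There are 200 camera calls.

### The job

Move the four tool holders from the grey rack to the empty blue rack so that their row is reversed, a mirror image: the holder nearest the blue rack goes into the blue pocket nearest the grey rack, the next into the next, and so on out to the far ends. Each must stand upright and flat in the middle of its own pocket; set them down rather than drop them, tip none over, and leave the oil can between the racks where it stands.

Things in the scene. Friction and masses are not known exactly. Their poses are not given: they have to be found in the camera images.
- tool_red: Tool holder with a red barrel, standing upright, 78 mm tall, 0.2 kg: round steel foot 42 mm across and 10 mm high, red barrel 34 mm across from 10 to 50 mm above its underside (grip here), then a steel cone and a dark stub 16 mm across. Starts on the red pad in the grey rack. Origin: centre of its underside; z up its axis; its yaw is arbitrary.
- tool_yellow: Tool holder with a yellow barrel, standing upright, 78 mm tall, 0.2 kg: round steel foot 42 mm across and 10 mm high, yellow barrel 34 mm across from 10 to 50 mm above its underside (grip here), then a steel cone and a brass countersink cone. Starts on the yellow pad in the grey rack. Origin: centre of its underside; z up its axis; its yaw is arbitrary.
- tool_green: Tool holder with a green barrel, standing upright, 78 mm tall, 0.2 kg: round steel foot 42 mm across and 10 mm high, green barrel 34 mm across from 10 to 50 mm above its underside (grip here), then a steel cone and a thin bright drill 8 mm across. Starts on the green pad in the grey rack. Origin: centre of its underside; z up its axis; its yaw is arbitrary.
- tool_white: Tool holder with a white barrel, standing upright, 78 mm tall, 0.2 kg: round steel foot 42 mm across and 10 mm high, white barrel 34 mm across from 10 to 50 mm above its underside (grip here), then a steel cone and a dark disc 24 mm across with a thin pin. Starts on the white pad in the grey rack. Origin: centre of its underside; z up its axis; its yaw is arbitrary.
- pad_red: Fixed red pad, 57 x 57 x 4 mm, in a 58 mm pocket of the grey rack, marking where the red holder starts (standing on it, 12 mm above the table; rims at 20 mm). The four pads stand 75 mm apart in a straight row along their y, in a shuffled order. Origin: centre of its underside, 8 mm above the table; x across the row, y along it (within 0.35 rad of the world's), z up.
- pad_yellow: Fixed yellow pad, 57 x 57 x 4 mm, in a 58 mm pocket of the grey rack, marking where the yellow holder starts (standing on it, 12 mm above the table; rims at 20 mm). The four pads stand 75 mm apart in a straight row along their y, in a shuffled order. Origin: centre of its underside, 8 mm above the table; x across the row, y along it (within 0.35 rad of the world's), z up.
- pad_green: Fixed green pad, 57 x 57 x 4 mm, in a 58 mm pocket of the grey rack, marking where the green holder starts (standing on it, 12 mm above the table; rims at 20 mm). The four pads stand 75 mm apart in a straight row along their y, in a shuffled order. Origin: centre of its underside, 8 mm above the table; x across the row, y along it (within 0.35 rad of the world's), z up.
- pad_white: Fixed white pad, 57 x 57 x 4 mm, in a 58 mm pocket of the grey rack, marking where the white holder starts (standing on it, 12 mm above the table; rims at 20 mm). The four pads stand 75 mm apart in a straight row along their y, in a shuffled order. Origin: centre of its underside, 8 mm above the table; x across the row, y along it (within 0.35 rad of the world's), z up.
- rack_blue: Empty blue rack, fixed, 70 x 295 mm, 20 mm high, left or right of the grey rack. Four open black-lined pockets 58 x 58 mm in a row, centres at y = -112.5, -37.5, +37.5 and +112.5 mm (x = 0); pocket floor 8 mm and rims 20 mm above the table. Origin: centre of its underside, on the table; x across the row, y along it (within 0.35 rad of the world's), z up.
- oiler: Copper oil can with a pointed spout, 42 mm across and 80 mm tall, loose, standing between the two racks: not to be disturbed. Origin: centre of its underside; z up.

How it is judged:
By the outcome, as a careful person would: the job done as asked, in the order asked, and still so for the second after the job is handed in, with the robot touching nothing.
It also fails if it takes over 115 s, if anything falls off the work surface, if the arm or the gripper's body presses on something with over 40 N, if the wrist force passes 120 N, or if a joint passes its speed limit or range.

## Working session

There is one attempt and no reset: what is moved stays moved. The work goes in short steps, each a Python script; the robot and the scene stay as the last script left them, time stands still between calls to the robot, and variables do not carry over. Pictures are saved under pics/ and viewed, at most 14 in all, crops included, and the job is handed in when it is done.

```bash
mkdir -p pics
python3 - <<'E'
from rig import manip
import cv2,numpy as np
for n in("scene","top"):
    c=manip.camera(n); cv2.imwrite(f"pics/{n}0.png",c["image"][:,:,::-1])
    print(n,c["fx"],c["fy"],c["cx"],c["cy"],c["k1"]);print(np.round(c["cam_to_world"],4))
print(manip.get_time(),manip.get_ee_rot())
E
```

```text
scene 508.2471534253641 508.2471534253641 324.0499916811912 206.68627107401284 -0.01840020697293257
[[-0.2715  0.8274 -0.4916  1.0502]
 [ 0.9624  0.2284 -0.1473  0.132 ]
 [-0.0096 -0.5131 -0.8583  0.9193]
 [ 0.      0.      0.      1.    ]]
top 388.5272229780993 388.5272229780993 320.04218204187595 193.1651919430841 -0.06517867928045477
[[ 0.0255 -0.9934  0.1119  0.4502]
 [-0.9997 -0.0246  0.0094 -0.0195]
 [-0.0066 -0.1121 -0.9937  0.7992]
 [ 0.      0.      0.      1.    ]]
0.1 [-5.89832648e-01 -3.08545382e+00  2.22231256e-03]
```

View pics/top0.png

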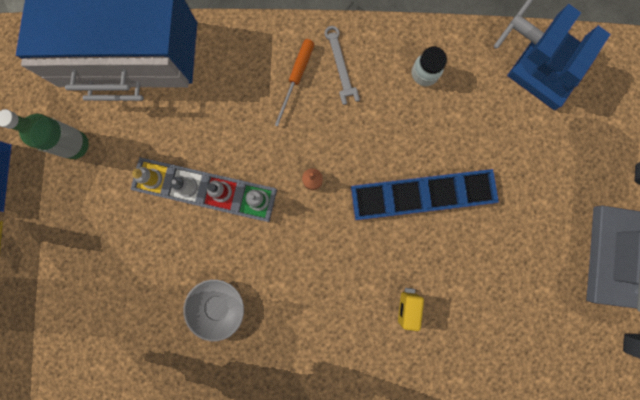

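View pics/scene0.png

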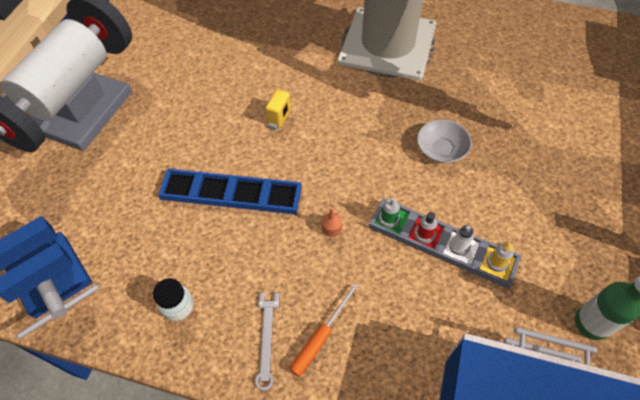

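The top view shows the grey rack at (135–275, 160–220), in the order yellow, white, red, green towards the oiler at (312, 178). The blue rack is at (352–498, 172–218). The scene view agrees, so green goes to the near pocket, then red, white and yellow outwards.

Run:
```python
import cv2,numpy as np
t=cv2.imread("pics/top0.png");s=cv2.imread("pics/scene0.png")
a=cv2.resize(t[155:225,125:285],(800,350),interpolation=cv2.INTER_CUBIC)
b=cv2.resize(s[190:290,365:525],(400,250),interpolation=cv2.INTER_CUBIC)
c=cv2.resize(t[165:225,345:505],(400,150),interpolation=cv2.INTER_CUBIC)
o=np.zeros((600,800,3),np.uint8);o[:350]=a;o[350:,:400]=b;o[350:500,400:]=c
cv2.imwrite("pics/crop1.png",o)
```

```text
(no output)
```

View pics/crop1.png

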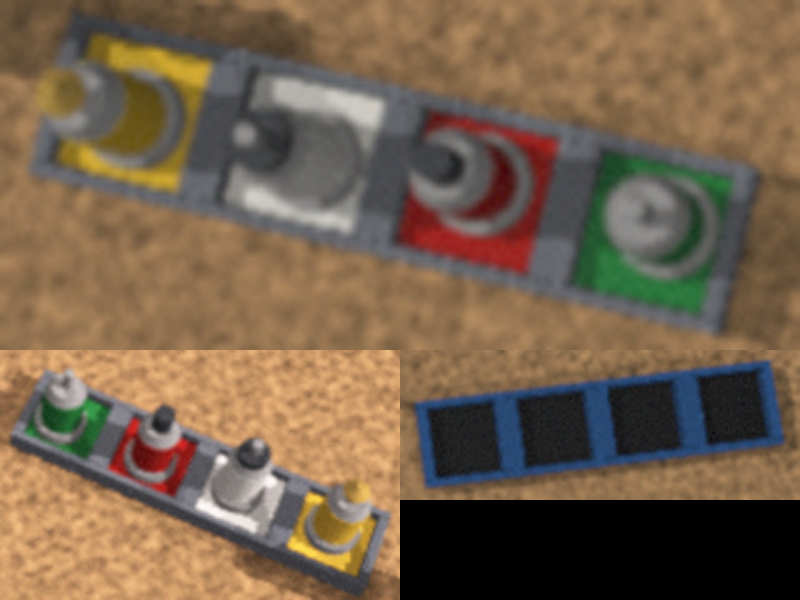

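The crop shows all four holders upright and roughly centred on their pads, and four clean black pockets. Next I'll measure the pads at z=0.012 and the pocket openings at z=0.02 in both views.

```bash
cat > h.py <<'E'
import cv2,numpy as np
from rig import manip
from scipy.spatial.transform import Rotation as R
def K(c): return np.array([[c["fx"],0,c["cx"]],[0,c["fy"],c["cy"]],[0,0,1.]])
def ray(c,px,z):
    D=np.array([c["k1"],0,0,0,0.])
    n=cv2.undistortPoints(np.float64(px).reshape(-1,1,2),K(c),D)[:,0]
    T=c["cam_to_world"];d=np.c_[n,np.ones(len(n))]@T[:3,:3].T;o=T[:3,3]
    return (o+d*((z-o[2])/d[:,2])[:,None])[:,:2]
def proj(c,P):
    W=np.linalg.inv(c["cam_to_world"])
    return cv2.projectPoints(np.float64(P).reshape(-1,1,3),cv2.Rodrigues(W[:3,:3])[0],W[:3,3],K(c),np.array([c["k1"],0,0,0,0.]))[0][:,0]
def comps(mask,amin):
    n,l,s,ce=cv2.connectedComponentsWithStats(mask.astype(np.uint8))
    return [(l==i) for i in range(1,n) if s[i,4]>=amin]
def rect(c,m,z):
    p=np.argwhere(m)[:,::-1]
    p=np.concatenate([p+np.array(d) for d in((-.5,-.5),(.5,-.5),(-.5,.5),(.5,.5))]) 
    return cv2.minAreaRect((ray(c,p,z)*1000).astype(np.float32))
E
python3 - <<'E'
from h import *
for n,rb,rg in(("top",(345,165,505,225),(125,155,285,225)),("scene",(155,165,305,218),(365,190,525,290))):
    c=manip.camera(n);im=c["image"];hsv=cv2.cvtColor(im,cv2.COLOR_RGB2HSV);H,S,V=[hsv[...,i].astype(int) for i in range(3)]
    print(n)
    def roi(r): m=np.zeros(H.shape,bool);m[r[1]:r[3],r[0]:r[2]]=1;return m
    for m in comps((V<75)&(S<120)&roi(rb),150): print("pocket",m.sum(),np.round(np.hstack([*rect(c,m,.02)]),1))
    G=roi(rg)
    for nm,mm in(("red",((H<6)|(H>172))&(S>170)),("yellow",(H>19)&(H<32)&(S>190)&(V>100)),("green",(H>50)&(H<80)&(S>130)),("white",(S<40)&(V>150))):
        for m in comps(mm&G,60): print(nm,m.sum(),np.round(np.hstack([*rect(c,m,.012)]),1))
    m=max(comps((((H<12)|(H>170))&(S>120)&roi((290,150,350,240))),20),key=np.sum);print("oiler px",np.argwhere(m).mean(0)[::-1],np.round(np.hstack([*rect(c,m,.02)]),1))
E
```

```text
top
pocket 612 [ 557.4 -333.    56.3   51.4    8.6]
pocket 658 [ 546.6 -260.3   56.6   54.6    7.6]
pocket 694 [ 536.1 -186.5   56.6   55.2    7.7]
pocket 679 [ 525.7 -114.1   56.7   53.7    7.6]
red 196 [534.4 193.1  55.1  56.4  78.7]
yellow 66 [581.4 336.5  49.3  19.2  78.9]
green 198 [519.7 120.2  53.8  56.3  79.1]
white 113 [569.7 257.7  49.1  15.1  77.4]
white 88 [524.7 268.2  50.9  12.4  74.5]
oiler px [311.92615385 178.76      ] [567.5   6.   45.1  40.6   1.4]
scene
pocket 403 [ 563.9 -334.7   49.2   50.4    8.6]
pocket 428 [ 553.1 -261.9   49.3   52.5    8.1]
pocket 446 [ 542.1 -188.2   50.2   53.2    8.3]
pocket 436 [ 531.5 -115.4   49.4   51.4    9.4]
red 316 [533.8 190.2  57.7  54.3  78.6]
yellow 66 [556.6 333.5  32.3  24.7  55.4]
green 254 [524.3 125.6  53.9  53.4  15.4]
white 117 [488.6 112.6  36.9  29.1  12.2]
white 429 [556.7 268.1  53.2  78.7  37.2]
white 60 [539.9 352.3  19.   27.5   9.6]
oiler px [331.30114943 223.54712644] [564.5   0.6  69.7  42.6  14.8]
```

Run:
```python
from h import *
out=np.zeros((600,800,3),np.uint8)
# row model from red/green pads: centre of red avg, angle 11.3deg
u=np.array([np.sin(np.radians(11.3)),np.cos(np.radians(11.3))])
red=np.array([.535,.191])
P={k:red+u*.075*i for k,i in(("green",-1),("red",0),("white",1),("yellow",2))}
for n,r,s,oy in(("top",(125,155,285,225),5,0),("scene",(375,190,525,290),2.5,350)):
    c=manip.camera(n);im=c["image"][:,:,::-1]
    cr=cv2.resize(im[r[1]:r[3],r[0]:r[2]],None,fx=s,fy=s,interpolation=cv2.INTER_CUBIC).copy()
    f=lambda q:np.int32(np.round((proj(c,q)-np.array(r[:2])+.5)*s*16))
    for p in P.values():
        t=np.linspace(0,2*np.pi,60)
        cv2.polylines(cr,[f(np.c_[p+.021*np.c_[np.cos(t),np.sin(t)],np.full(60,.012)])],True,(255,0,255),1,cv2.LINE_AA,4)
        v=np.array([u[1],-u[0]]);q=np.array([p+.0285*(a*u+b*v) for a,b in((1,1),(1,-1),(-1,-1),(-1,1))])
        cv2.polylines(cr,[f(np.c_[q,np.full(4,.012)])],True,(255,255,0),1,cv2.LINE_AA,4)
    out[oy:oy+cr.shape[0],:cr.shape[1]]=cr
cv2.imwrite("pics/ov1.png",out)
```

```text
(no output)
```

View pics/ov1.png

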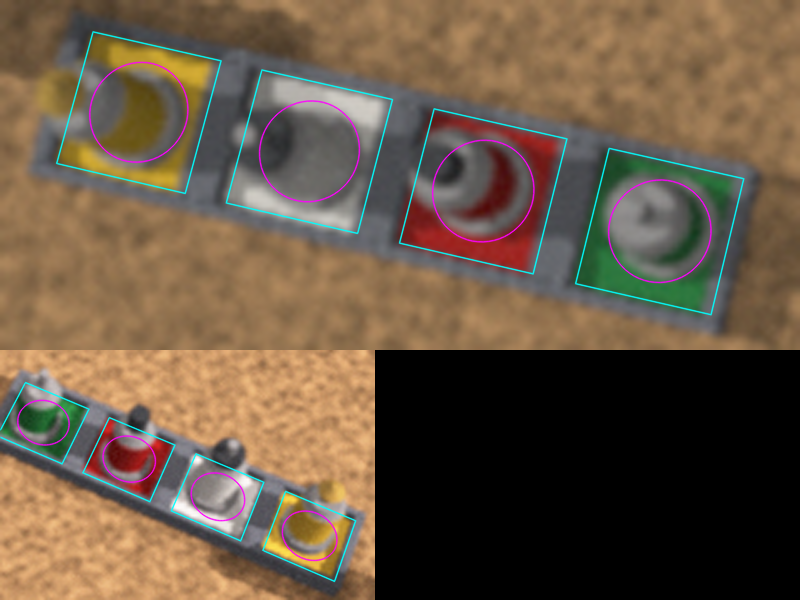

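Predicted feet match the picture to about 2–3 mm. I'll grip each holder twice, along the row to centre it and then across the row to carry it. Green goes first, to test and time the cycle.

```bash
cat >> h.py <<'E'
u=np.array([np.sin(np.radians(11.3)),np.cos(np.radians(11.3))]); v=np.array([u[1],-u[0]])
SRC={k:np.array([.535,.191])+u*.075*i for k,i in(("green",-1),("red",0),("white",1),("yellow",2))}
b=np.radians(8.33); w=np.array([-np.sin(b),np.cos(b)]); bx=np.array([w[1],-w[0]])
DST={k:np.array([.5432,-.2263])+w*s for k,s in(("green",.1125),("red",.0375),("white",-.0375),("yellow",-.1125))}
def ori(d):
    y=np.r_[d,0];z=np.array([0,0,-1.]);return R.from_matrix(np.c_[np.cross(y,z),y,z]).as_rotvec()
def P(xy,z): return np.r_[xy,z]
UP=.195
def transfer(k):
    s,d=SRC[k],DST[k]; t0=manip.get_time()
    manip.command_gripper(.06,40)
    manip.move_to(P(s,UP),ori(u)); manip.servo_line(P(s,.12),rate=.2); manip.servo_line(P(s,.047),rate=.1)
    manip.command_gripper(.02,20); print("w",manip.get_width(),manip.get_grip_force())
    manip.command_gripper(.06,20)
    manip.move_to(P(s,.047),ori(v))
    manip.command_gripper(.02,50); print("w",manip.get_width(),manip.get_grip_force())
    manip.servo_line(P(s,.085),rate=.08); manip.servo_line(P(s,UP),rate=.2); print("lifted",manip.get_width(),manip.get_time()-t0)
    manip.move_to(P(d,UP),ori(bx)); manip.servo_line(P(d,.08),rate=.15); manip.servo_line(P(d,.046),rate=.05)
    manip.hold(.2); f0=manip.get_contact_force()[2]; z=.046
    while z>.0415:
        z-=.0006; manip.servo_line(P(d,z),rate=.02); f=manip.get_contact_force()[2]
        if abs(f-f0)>2: break
    print("touch z",z,f-f0)
    manip.command_gripper(.06); manip.servo_line(P(d,.10),rate=.1); manip.servo_line(P(d,UP),rate=.25)
    print(k,"done",manip.get_time()-t0,manip.get_time())
def snap(name):
    for n,r,s in(("top",(125,155,505,225),2),("scene",(155,165,525,290),2)):
        im=manip.camera(n)["image"][:,:,::-1]
        c=cv2.resize(im[r[1]:r[3],r[0]:r[2]],None,fx=s,fy=s,interpolation=cv2.INTER_CUBIC)
        c=cv2.copyMakeBorder(c,0,0,0,760-c.shape[1],cv2.BORDER_CONSTANT) if c.shape[1]<760 else c
        o=c if n=="top" else np.vstack([o,c])
    cv2.imwrite(f"pics/{name}.png",o)
E
python3 - <<'E'
from h import *
for xy,d in((SRC["green"],u),(SRC["green"],v),(SRC["yellow"],u),(SRC["yellow"],v),(DST["green"],bx),(DST["yellow"],bx)):
    print(np.round(manip.solve_ik(P(xy,.043),ori(d)),2))
transfer("green"); snap("g1")
E
```

```text
[ 0.2   0.56  1.93 -0.    0.66 -1.17]
[0.2  0.56 1.93 0.   0.66 0.4 ]
[ 0.52  0.69  1.64 -0.    0.82 -0.85]
[0.52 0.69 1.64 0.   0.82 0.72]
[-0.24  0.56  1.91  0.    0.66 -0.38]
[-0.56  0.68  1.65 -0.    0.81 -0.71]
w 0.027659474300090924 22.190206877421588
w 0.026546471853120198 44.585470338352025
lifted 0.026444566354282516 7.7250000000000005
touch z 0.043599999999999986 8.462785459761584
green done 13.274999999999999 13.575
```

View pics/g1.png

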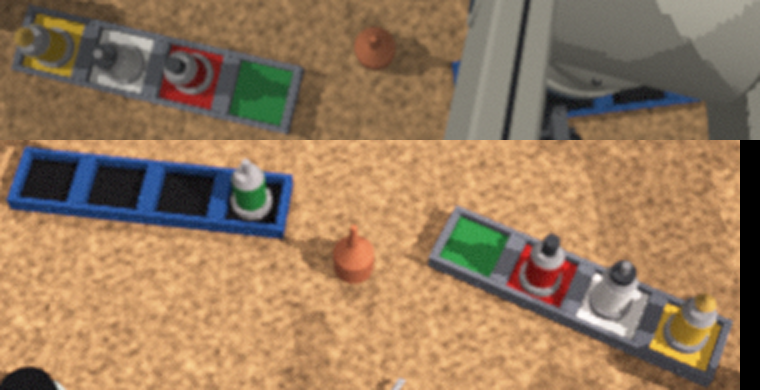

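Green stands upright in the near blue pocket, at scene crop (250, 200), and the oiler hasn't moved. One cycle takes 13 s. Before going on I'll check the placement with an overlay.

```bash
cat >> h.py <<'E'
def check(name,views=("top","scene")):
    o=[]
    for n in views:
        r,s={"top":((345,165,505,225),5),"scene":((155,165,315,220),5)}[n]
        c=manip.camera(n);cr=cv2.resize(c["image"][r[1]:r[3],r[0]:r[2],::-1],None,fx=s,fy=s,interpolation=cv2.INTER_CUBIC).copy()
        f=lambda q:np.int32(np.round((proj(c,q)-np.array(r[:2])+.5)*s*16))
        t=np.linspace(0,2*np.pi,60)
        for p in DST.values():
            for z,col in((.008,(255,0,255)),(.018,(0,255,0))): cv2.polylines(cr,[f(np.c_[p+.021*np.c_[np.cos(t),np.sin(t)],np.full(60,z)])],True,col,1,cv2.LINE_AA,4)
            q=np.array([p+.029*(a*w+e*bx) for a,e in((1,1),(1,-1),(-1,-1),(-1,1))])
            cv2.polylines(cr,[f(np.c_[q,np.full(4,.02)])],True,(255,255,0),1,cv2.LINE_AA,4)
        o.append(cr)
    cv2.imwrite(f"pics/{name}.png",np.vstack(o))
E
python3 -c "
from h import *
check('c1',('scene',))"
```

```text
(no output)
```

View pics/c1.png

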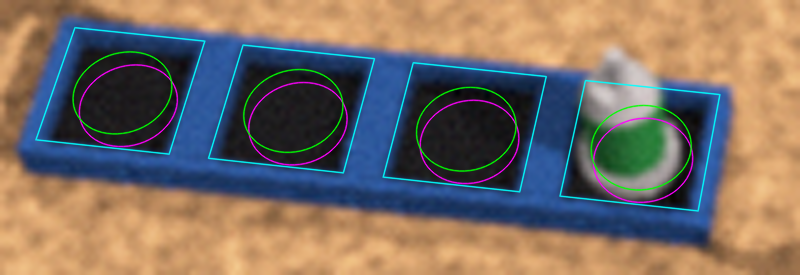

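In the scene view green's foot sits about 4 mm left (−y) of the pocket centre. I'll take the top view with the arm out of the way.

```bash
python3 -c "
from h import *
manip.move_to(P(SRC['red'],UP),ori(u))
check('c2')"
```

```text
(no output)
```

View pics/c2.png

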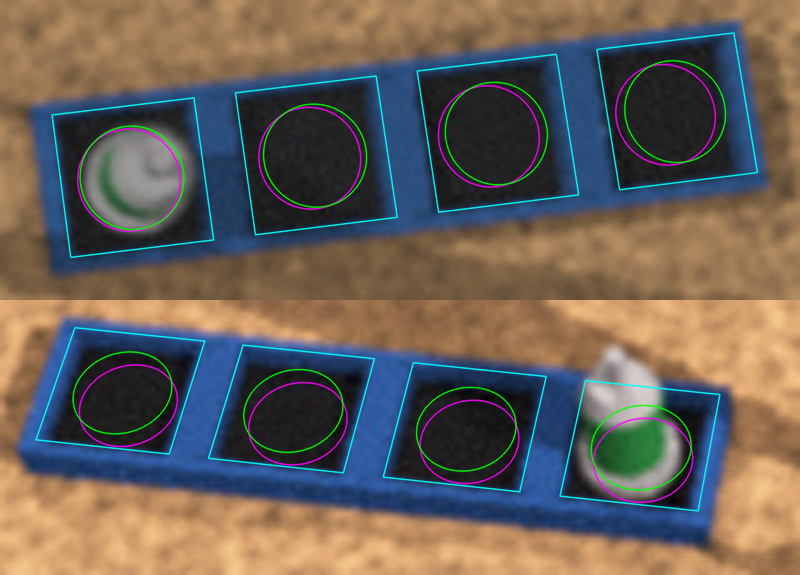

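Green's foot sits about 3 mm toward −y of its pocket centre in both views. I'll shift the targets by 2.8 mm along the row, place the other three, and re-centre green afterwards.

```bash
cat >> h.py <<'E'
OFF=.0028*w
_t=transfer
def transfer(k):
    DST[k]=DST[k]+OFF; _t(k); DST[k]=DST[k]-OFF
E
python3 -c "
from h import *
transfer('red');transfer('white')
manip.move_to(P(SRC['yellow'],UP),ori(u))
check('c3')"
```

```text
w 0.028640425111599116 18.499020946619567
w 0.026814143346888888 44.7312087850878
lifted 0.026779509726397165 5.816599999999999
touch z 0.043599999999999986 6.652171422423638
red done 11.841600000000001 26.8333
w 0.027202401378699656 21.792710594600067
w 0.0270813421560612 43.75047112524044
lifted 0.027254565289643214 7.233399999999996
touch z 0.04299999999999998 6.5586694012341455
white done 14.0 40.8333
```

View pics/c3.png

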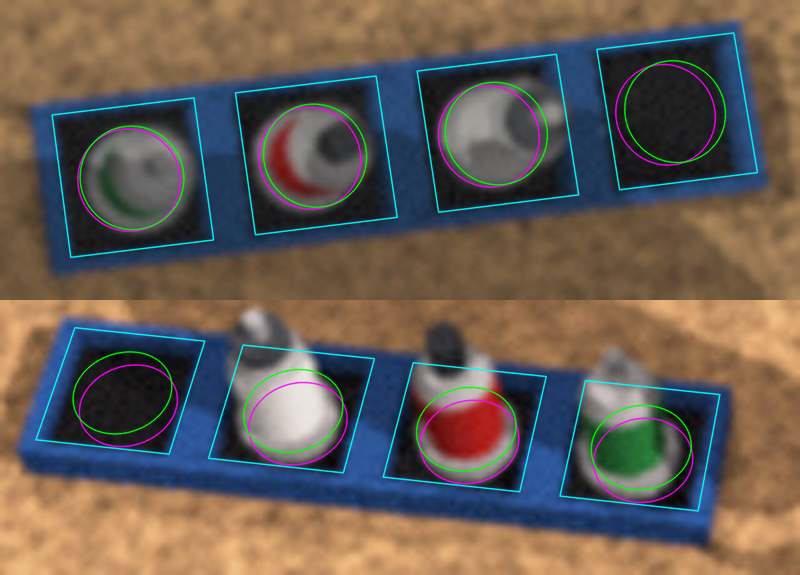

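Red and white sit centred and upright in both views. Next I'll place yellow, then re-centre green.

```bash
python3 -c "
from h import *
transfer('yellow')
d=DST['green'];e=d+OFF
manip.move_to(P(d,UP),ori(bx)); manip.servo_line(P(d,.10),rate=.2); manip.servo_line(P(d,.0436),rate=.1)
manip.command_gripper(.02,50); print(manip.get_width())
manip.servo_line(P(d,.05),rate=.03); manip.servo_line(P(e,.05),rate=.03); manip.servo_line(P(e,.0446),rate=.02)
manip.hold(.2); f0=manip.get_contact_force()[2]; z=.0446
while z>.042:
    z-=.0004; manip.servo_line(P(e,z),rate=.02); f=manip.get_contact_force()[2]
    if abs(f-f0)>2: break
print(z,f-f0)
manip.command_gripper(.06); manip.servo_line(P(e,.10),rate=.1); manip.servo_line(P(e,UP),rate=.25)
manip.move_to(P(SRC['yellow'],UP),ori(v)); manip.hold(.3)
print(manip.get_time()); check('c4'); snap('s4')"
```

```text
w 0.028455612774628165 19.493143963668444
w 0.027461311190928685 43.90097122290172
lifted 0.027398063369519745 5.816699999999997
touch z 0.04299999999999998 5.702400121419334
yellow done 13.074999999999996 56.1583
0.026487692540862466
0.0442 4.503933814214021
63.925
```

View pics/c4.png

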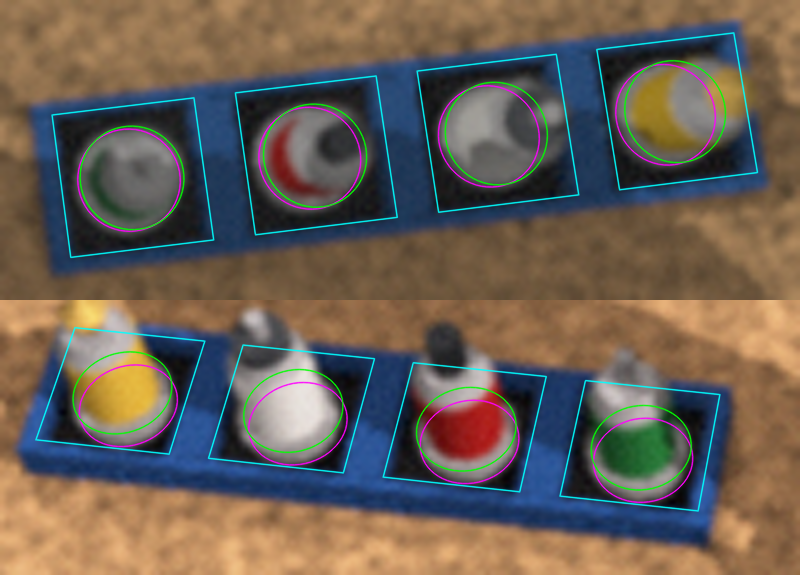

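View pics/s4.png

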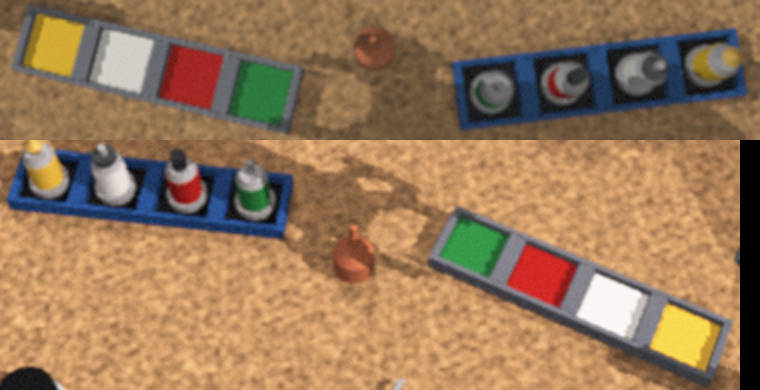

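All four holders stand centred and upright in mirrored order, at top crop x 490, 568, 640 and 710. The oiler is still at (375, 47) and the grey rack is empty.

```bash
python3 -c "
from rig import manip
print(manip.sign_off())"
```

```text
the job is handed in; nothing more can be done
None
```

The job is handed in: the four holders stand upright and centred in the blue rack in mirrored order (green nearest the grey rack, then red, white and yellow), with the oil can undisturbed, about 64 s on the robot clock.

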